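# Put the jar, the sanding block and the slip stone back in their own holders

## Robot

A 7-joint arm with a two-finger parallel gripper is mounted at the origin on a cart in front of the work surface, level with it; the furniture and walls round the work are solid. World frame = base frame: x ahead of the robot, y to its left, z up, the work surface at z = 0. Lengths are in mm, angles in rad, forces in N, time in s.
With the tool pointing down it reaches from about 425 to 925 mm from the base axis. Payload 6.8 kg.
Tool frame: the origin (TCP) lies midway between the tips of the shut fingers; the grasp point (between the pads) lies 19 mm behind it (robot.tcp_to_grasp is the distance from the TCP to the grasp point, in mm); z points along the fingers, y is the line along which they close (so a half turn about z gives the same grasp; the last joint's range is limited). The gripper opens to 88 mm and grips with 3 to 60 N. Pads are 20 mm wide; open, the fingers measure 115 mm over their backs; the gripper's body (75 mm by 178 mm) begins 61 mm behind the grasp point.
Start: joints at [1.221, 0.477, 0.022, 1.555, -0.011, 1.109, -0.083], TCP at [161.637, -655.378, 222.664] pointing down, gripper open.
Joint ranges: [-2.96, 2.96], [-0.34, 2.1], [-1.41, 1.46], [0.24, 2.44], [-1.37, 4.51], [0.17, 1.92], [-2.96, 2.96]. Speed limits (rad/s): [2.39, 2.39, 3.14, 3.14, 3.14, 3.14, 3.14].

## Interface

Orientations are given as [roll, pitch, yaw] about the fixed x, y, z axes, in that order (R = Rz(yaw) Ry(pitch) Rx(roll)).
In Python, from cell import robot gives the robot as it stands.
- The arm moves only by the tool jog_arm, never from a script. Its arguments are lists of equal length, an entry for each row: "slide": the shift along the tool's x, y, z in m, a list of three; "twist": the turn, a rotation vector about the tool's x, y, z in rad, a list of three; "jaw": the closure, from -1 (fully open) to 1 (shut). A call has 1 to 8 rows; each row shifts and turns the commanded pose from where the row before left it, along the tool's axes as they then stand; what a row does not reach is not made up. A row lasts 1/8 s, in which the tool goes at most 62.5 mm and 10.7 degrees, less where a joint would pass 70% of its speed; a pose out of reach is approached as far as the arm can. A call is refused whole if a number of a shift passes 0.0625 or a number of a turn 0.188, either way. A call with a gripper value outside its range is refused whole. The fingers move at their own pace and stop on an object; "newtons" is the grip in N (left out, the last holds). Time passes only in rows, so rows that do not move let the fingers close. It gives the time, the measured TCP pose, the force, the opening and the grip force at its end, in the units of the state.
- robot.get_obs(): the state, without advancing time (a new reading comes with each control period).
- robot.camera(name): name is "side" or "top"; returns the picture (420x560x3 uint8, red, green, blue); there is no depth.
- robot.camera_model(name): a dict with "fovy" (degrees; the focal length in pixels is half the picture's height over the tangent of half this angle, whatever the lens; pixels are square), "cx", "cy" (the principal point, pixels), "rvec" (rotation vector, rad) and "tvec" (3), from world to camera coordinates, as OpenCV has them. Camera axes: x right, y down, z forward; pixel columns grow to the right and rows downward; lengths in mm; the calibration is good to about 2 mm. A picture is of the moment at which its call begins. camera_model takes no time and is no camera call.
- robot.sign_off(): hands the job in; it is judged then, once.
The state is a dict: "t": time; "q": joint angles; "qd": joint speeds; "joint_torque": joint torques, N m; "tool_pos": TCP position; "eef_rot": TCP orientation; "force": force on the tool from outside, world axes, zero at the start; "moment": the same for the moment, N m; "width": opening from 0.0 (shut) to 1.0 (fully open); "finger_force": force on a finger pad.
Only numpy, scipy, OpenCV 4.12 (cv2) and the standard library are available. Lean on these libraries where they do the work, as an engineer would, in place of code of your own. Each camera call takes 0.05 s, during which the arm holds its last target. There are 200 camera calls.

## Task

The jar, the sanding block and the slip stone have each been put back in another's holder. Set each in its own: the jar upright in the round coaster, the sanding block flat in the rectangular tray, and the slip stone flat on the narrow rest, centred and lengthwise between its end stops; the empty cork mat is free for parking one on the way. Keep the jar upright throughout, and leave the roll of tape, the small beaker and the corked vial where they stand.

Things in the scene. Friction and masses are not known exactly. Their poses are not given: they have to be found in the camera images.
- jar: closed round jar with a tan body, a label and a black lid, 58 mm across, 75 mm tall (body to 64 mm, lid 56 mm across above it; the lid is fixed); origin at the centre of its underside, z up. At the start it stands in the rectangular tray. About 0.2 kg.
- block: sanding block, 46 mm (its x) by 71 mm (its y), 23 mm tall, light brown with a dark top; origin at the centre of its underside, z up. At the start it lies lengthwise on the narrow rest. About 0.05 kg.
- stone: dark grey slip stone bar, 58 mm (its x) by 22 mm (its y), 14 mm tall; origin at the centre of its underside, z up. At the start it lies in the round coaster. About 0.06 kg.
- coaster: the jar's holder: round light wooden coaster with a grey floor, fixed to the bench, 86 mm across; recess 78 mm across; floor 5 mm and rim top 9 mm above the bench; origin at the centre of its underside on the bench.
- tray: the sanding block's holder: rectangular light wooden tray with a grey floor, fixed to the bench, 74 mm (its x) by 100 mm (its y); recess 66 by 92 mm, so the block lies with its y along the tray's y, either way round; floor 5 mm and rim top 9 mm above the bench; origin at the centre of its underside on the bench.
- rest: the slip stone's holder: narrow light wooden board with a black strip, fixed to the bench, 112 mm (its x) by 40 mm (its y), open along its long sides, with a 12 mm wide stop across each end and 88 mm between the stops; floor 5 mm and stop tops 9 mm above the bench; origin at the centre of its underside on the bench. The stone belongs on it with its x along the rest's x, either way round.
- mat: plain square cork mat, 96 by 96 mm, 3 mm thick, without a rim, fixed to the bench, empty at the start: the free parking spot; origin at the centre of its underside on the bench.
- tape: bystander: loose roll of masking tape lying flat, 104 mm across, 24 mm tall; origin at the centre of its underside.
- cup: bystander: loose small clear beaker, 47 mm across and 52 mm tall, with a wooden stirring stick up to 90 mm; origin under it, about 6 mm from the axis of the glass.
- vial: bystander: loose corked glass vial, 29 mm across, 66 mm tall; origin at the centre of its underside.
Things that resemble listed ones, but are neither listed nor needed, are in the scene too. What is shaped like the jar but blue or turquoise is not meant. Leave any orange or white look-alike of the rest alone.

How it is judged:
By the outcome, as a careful person would: the job done as asked, in the order asked, and still so for the second after the job is handed in, with the robot touching nothing.
It also fails if it takes over 117 s, if anything falls off the work surface, if the arm or the gripper's body presses on something with over 40 N, if the wrist force passes 120 N, or if a joint passes its speed limit or range.

## Working session

There is one attempt and no reset: what is moved stays moved. The work goes in short steps, Python scripts to look and compute and a tool call to move; the robot and the scene stay as the last step left them, time stands still between calls to the robot, and variables do not carry over. Pictures are saved under pics/ and viewed, at most 14 in all, crops included, and the job is handed in when it is done.

Besides the shell and the picture viewer there is one more tool, called after "Call:" as name(argument=value, ...), one argument or row to a line, values as JSON. jog_arm: Moves the arm, as the interface text tells. Its arguments: {"type":"object","properties":{"slide":{"type":"array"},"twist":{"type":"array"},"jaw":{"type":"array"},"newtons":{"type":"number"}},"required":["slide","twist","jaw"]}

```bash
mkdir -p pics; python3 - <<'E'
from cell import robot
import cv2
for n in("top","side"):
    im=robot.camera(n); cv2.imwrite(f"pics/{n}0.png",cv2.resize(im[:,:,::-1],(784,588),interpolation=cv2.INTER_CUBIC)); cv2.imwrite(f"pics/raw_{n}0.png",im[:,:,::-1])
    print(robot.camera_model(n))
o=robot.get_obs();print(o)
E
```

```text
{'fovy': 43.81466067163316, 'cx': 281.11543498563435, 'cy': 209.6281866568217, 'rvec': array([ 2.1231646 , -2.14654596,  0.12301749]), 'tvec': array([  28.15194821,  623.4599329 , 1204.85591863])}
{'fovy': 47.311654215907566, 'cx': 282.61739740371, 'cy': 204.38088294021176, 'rvec': array([ 0.3969903 , -2.4500723 ,  1.63682288]), 'tvec': array([625.11697594, 128.0163353 , 895.92271758])}
{'t': 0.1, 'q': array([ 1.22093007,  0.47769663,  0.02236227,  1.55630931, -0.01149159,
        1.10932968, -0.08308336]), 'qd': array([-0.00218543, -0.00220023,  0.00104073, -0.00128158, -0.0023984 ,
       -0.00048238,  0.00181355]), 'joint_torque': array([ 5.38367851e-03, -5.84090531e+01,  1.54038783e+00, -2.73312181e+01,
       -5.42853051e-02,  1.30617188e-02,  3.96475036e-05]), 'tool_pos': array([ 161.45458863, -654.8566521 ,  221.81156882]), 'eef_rot': array([-3.13998362e+00,  1.32773051e-04,  2.41789790e-01]), 'force': array([ 0.15271197, -0.16590464,  0.07441789]), 'moment': array([ 0.03679334, -0.02857153,  0.01253953]), 'finger_force': 0.0, 'width': 0.9994007401347389}
```

View pics/top0.png

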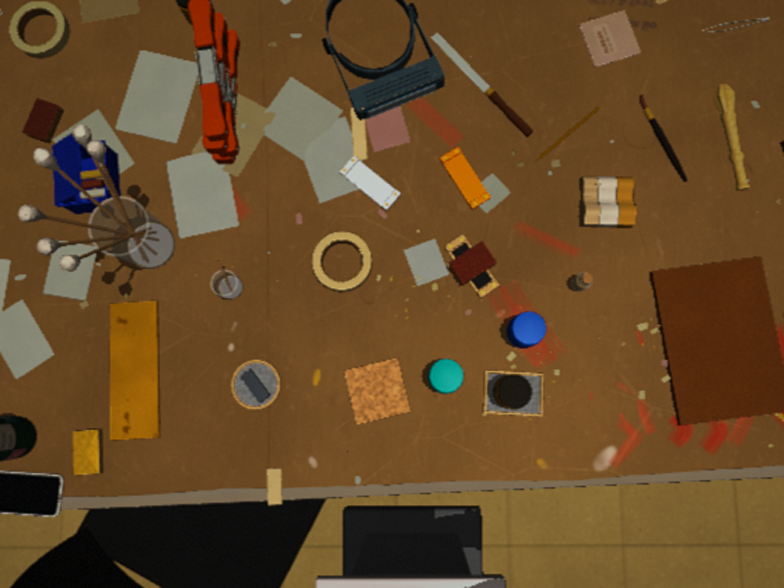

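View pics/side0.png

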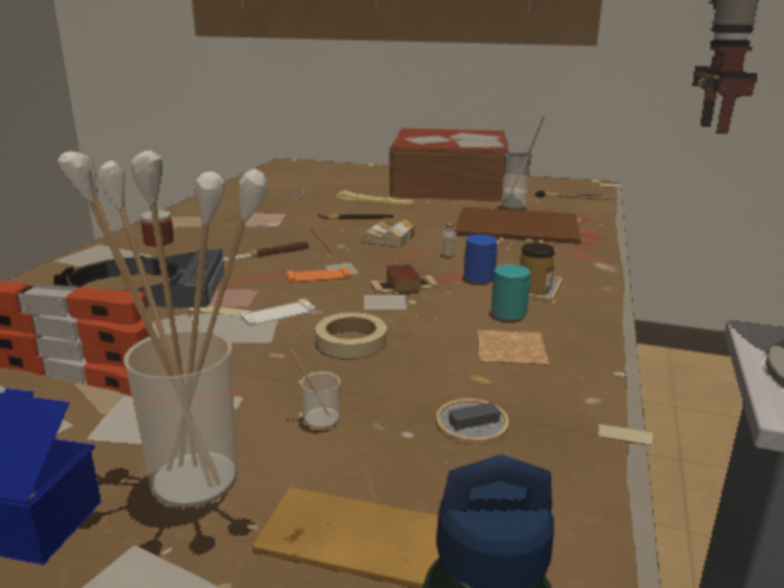

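The top view (784x588) has these at: coaster with stone (256,385), mat (377,391), tray with jar (513,392), rest with block (471,265). The bystanders are the tape (342,262), cup (227,284) and vial (581,282). The turquoise (446,376) and blue (527,329) look-alikes stand close to the tray.

```bash
cat > h.py <<'E'
import cv2,numpy as np
from cell import robot
def model(n):
    m=robot.camera_model(n); f=210/np.tan(np.radians(m['fovy'])/2)
    K=np.array([[f,0,m['cx']],[0,f,m['cy']],[0,0,1]]); R=cv2.Rodrigues(m['rvec'])[0]
    return K,R,m['tvec']
def ray(n,uv,z):
    K,R,t=model(n); uv=np.asarray(uv,float).reshape(-1,2)
    d=np.c_[uv,np.ones(len(uv))]@np.linalg.inv(K).T@R; c=-R.T@t
    return (c+d*((z-c[2])/d[:,2])[:,None])[:,:2]
def proj(n,p):
    K,R,t=model(n); q=(np.asarray(p,float).reshape(-1,3)@R.T+t)@K.T
    return q[:,:2]/q[:,2:]
def blob(im,roi,fn,hull=True):
    "largest contour of the mask in roi (x0,y0,x1,y1), raw pixels"
    x0,y0,x1,y1=roi; c=im[y0:y1,x0:x1]; hsv=cv2.cvtColor(c,cv2.COLOR_BGR2HSV).astype(int)
    m=fn(hsv[...,0],hsv[...,1],hsv[...,2]).astype(np.uint8)
    cs=cv2.findContours(m,cv2.RETR_EXTERNAL,cv2.CHAIN_APPROX_NONE)[0]
    k=max(cs,key=cv2.contourArea)[:,0]+[x0,y0]
    return k
def rect(n,k,z):
    p=ray(n,k,z).astype(np.float32); (c,s,a)=cv2.minAreaRect(p); b=cv2.boxPoints((c,s,a))
    e=max((b[1]-b[0],b[2]-b[1]),key=np.linalg.norm)
    return np.round(c,1),np.round(sorted(s),1),round(float(np.arctan(e[1]/e[0])),3)  # centre, sizes, long-axis yaw
E
python3 - <<'E'
from h import *
im=cv2.imread("pics/raw_top0.png");hsv=cv2.cvtColor(im,cv2.COLOR_BGR2HSV)
s=lambda x,y:tuple(map(int,hsv[round(y/1.4),round(x/1.4)]))
for nm,x,y in[("bench",420,330),("coasterfloor",240,372),("stone",256,386),("mat",377,391),("rim",487,373),("trayfloor",491,400),("lid",513,391),("blocktop",472,263),("restend",455,243),("restend2",489,291),("strip",460,247),("tape",318,262)]:print(nm,s(x,y))
print(ray("top",[[281,210],[400,210],[281,300]],0))
print(proj("top",[[450,-200,0]]),proj("side",[[450,-200,0]])*1.4)
c=im[160:310,155:425];cv2.imwrite("pics/crop1.png",cv2.resize(c,None,fx=2.96,fy=2.96,interpolation=cv2.INTER_CUBIC))
E
```

```text
bench (16, 174, 119)
coasterfloor (20, 20, 114)
stone (107, 29, 61)
mat (15, 177, 177)
rim (18, 144, 145)
trayfloor (0, 5, 47)
lid (21, 94, 27)
blocktop (5, 206, 83)
restend (17, 156, 189)
restend2 (18, 160, 161)
strip (8, 41, 25)
tape (21, 132, 191)
[[ 629.23038131   22.81250268]
 [ 625.43423994 -270.45520379]
 [ 409.25855111   24.77656617]]
[[373.71087838 282.15124765]] [[540.90750481 285.39327415]]
```

View pics/crop1.png

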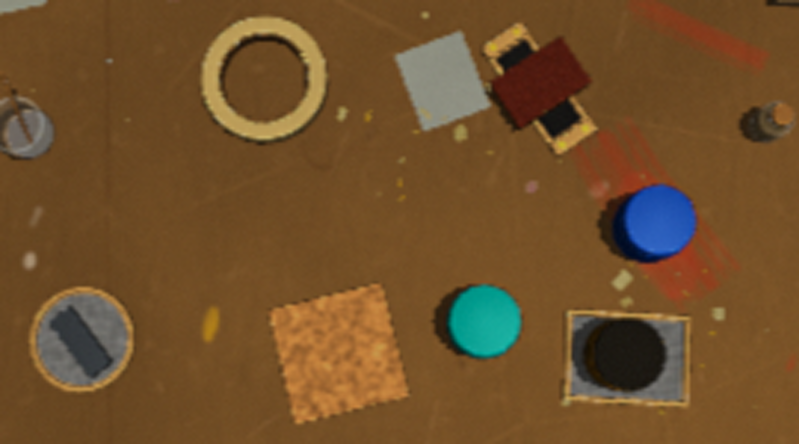

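The crop (2.96x, origin at raw 155,160) shows the block lying across the rest, which spans about (503,34) to (577,140). The stone is in the coaster at about (82,341), the jar lid at (625,354), and the tray corners are near (567,310), (690,315), (688,406) and (563,401).

```bash
python3 - <<'E'
from h import *
im=cv2.imread("pics/raw_top0.png"); C=lambda x0,y0,x1,y1:[int(155+x0/2.96),int(160+y0/2.96),int(155+x1/2.96),int(160+y1/2.96)]
out=im.copy()
def go(nm,roi,fn,z):
    k=blob(im,C(*roi),fn); cv2.drawContours(out,[k.reshape(-1,1,2)],-1,(0,255,0),1)
    p=ray("top",k,z).astype(np.float32); print(nm,rect("top",k,z),"circ",np.round(cv2.minEnclosingCircle(p)[0],1),round(2*cv2.minEnclosingCircle(p)[1],1),"eqd",round(2*(cv2.contourArea(p)/np.pi)**.5,1))
go("coaster floor",(20,275,145,400),lambda h,s,v:(s<90),5)
go("stone",(40,290,125,390),lambda h,s,v:(s<120)&(v<85),19)
go("mat",(255,270,425,440),lambda h,s,v:(v>138)&(s>120),3)
go("tray floor",(550,295,705,420),lambda h,s,v:(s<110)|(v<50),5)
go("lid",(572,310,680,400),lambda h,s,v:(v<42),80)
go("block",(470,10,610,165),lambda h,s,v:(h<11)&(s>150)&(v>40)&(v<115),28)
go("turq",(430,270,540,370),lambda h,s,v:(h>70)&(h<100)&(v>80),75)
go("blue",(610,170,710,275),lambda h,s,v:(h>100)&(s>150)&(v>60),75)
go("tape",(190,5,340,150),lambda h,s,v:(v>135),24)
go("vial",(750,95,799,145),lambda h,s,v:(v>125)|(s<110),66)
go("cup",(0,80,60,170),lambda h,s,v:(s<140),52)
m=lambda h,s,v:(v>145)&(s>100)&(h>12)
for nm,r in(("end1",(475,15,540,75)),("end2",(535,95,605,160))): go(nm,r,m,9)
cv2.imwrite("pics/crop2.png",cv2.resize(out[160:310,155:425],None,fx=2.96,fy=2.96,interpolation=cv2.INTER_NEAREST))
E
```

```text
coaster floor (array([474. , 264.5]), array([71.7, 73.2]), -0.785) circ [473.4 265.1] 75.0 eqd 72.1
stone (array([471. , 262.4]), array([24.8, 60.3]), 0.656) circ [471.3 261.5] 62.1 eqd 40.9
mat (array([460.3,  54.1]), array([95.3, 96.8]), -1.338) circ [459.9  54. ] 131.1 eqd 105.3
tray floor (array([ 453.8, -181.1]), array([63.7, 91.3]), 1.524) circ [ 453.4 -181.9] 106.9 eqd 83.4
lid (array([ 456.2, -167.6]), array([52. , 61.1]), 1.536) circ [ 455.6 -168. ] 62.9 eqd 56.5
block (array([ 679.1, -114.6]), array([46.7, 72.1]), -1.02) circ [ 677.8 -115.6] 80.9 eqd 62.2
turq (array([483.1, -64. ]), array([52.7, 54.8]), -0.016) circ [483.2 -63.9] 56.1 eqd 53.8
blue (array([ 558.7, -200.3]), array([53.2, 55.2]), 1.56) circ [ 558.7 -200.8] 57.2 eqd 53.9
tape (array([686.8, 113.8]), array([ 99.8, 101.2]), 1.558) circ [687.7 113.7] 104.1 eqd 101.4
vial (array([ 642.1, -304.6]), array([14.9, 24.6]), 0.332) circ [ 640.6 -300.1] 25.1 eqd 14.8
cup (array([643.7, 302. ]), array([43.4, 51.7]), 0.025) circ [644.3 306.5] 57.9 eqd 46.0
end1 (array([719.6, -92.4]), array([22.7, 42.4]), -1.43) circ [712.6 -93.4] 42.4 eqd 21.6
end2 (array([ 645.1, -137.1]), array([32.1, 39.6]), -0.992) circ [ 645.7 -137.5] 49.2 eqd 22.3
```

View pics/crop2.png

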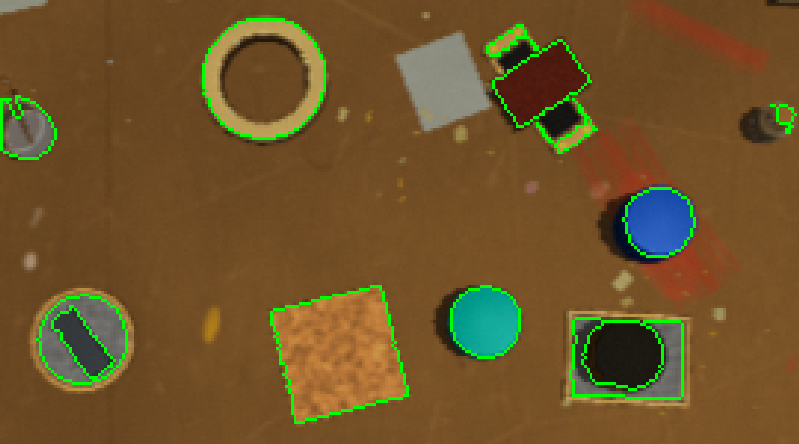

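```bash
cat >> h.py <<'E'
def plan(wps,start=None):
    "wps: (x,y,z,yaw,rows) mm/rad; prints tool-axis rows (slide m, twist about z)"
    o=robot.get_obs()
    p=np.r_[o['tool_pos'],o['eef_rot'][2]] if start is None else np.array(start,float)
    print("t",round(o['t'],2),"from",np.round(p,2))
    for *w,n in wps:
        w=np.array(w,float); p0=p.copy(); w[3]=p0[3]+(w[3]-p0[3]+np.pi)%(2*np.pi)-np.pi
        for i in range(1,n+1):
            d=p0+(w-p0)*i/n-p; c,s=np.cos(p[3]),np.sin(p[3])
            sl=np.round([(c*d[0]+s*d[1])/1e3,(s*d[0]-c*d[1])/1e3,-d[2]/1e3],4); tw=round(-d[3],3)
            print(list(sl.tolist()),[0,0,float(tw)])
            c2=sl*1e3; p=p+[c*c2[0]+s*c2[1],s*c2[0]-c*c2[1],-c2[2],-tw]
E
python3 - <<'E'
from h import *
im=cv2.imread("pics/raw_top0.png"); C=lambda x0,y0,x1,y1:[int(155+x0/2.96),int(160+y0/2.96),int(155+x1/2.96),int(160+y1/2.96)]
m=lambda h,s,v:(v>145)&(s>100)&(h>12)
k=np.r_[blob(im,C(475,15,540,75),m),blob(im,C(535,95,605,160),m)]
print("rest",rect("top",k,9))
K,R,t=model("top");print("cam",-R.T@t)
plan([(480,-200,180,.656,10),(471,262,100,.656,9)])
E
```

```text
rest (array([ 677.5, -115.2]), array([ 39.5, 110.2]), 0.592)
cam [ 446.3094569   -11.68369526 1281.3445925 ]
t 0.1 from [ 1.6145e+02 -6.5486e+02  2.2181e+02  2.4000e-01]
[0.0418, -0.0365, 0.0042] [0, 0, -0.041]
[0.0433, -0.0348, 0.0042] [0, 0, -0.042]
[0.0447, -0.033, 0.0041] [0, 0, -0.041]
[0.046, -0.031, 0.0042] [0, 0, -0.042]
[0.0473, -0.0292, 0.0042] [0, 0, -0.041]
[0.0484, -0.0271, 0.0042] [0, 0, -0.042]
[0.0496, -0.0251, 0.0042] [0, 0, -0.041]
[0.0505, -0.0231, 0.0041] [0, 0, -0.041]
[0.0514, -0.0209, 0.0042] [0, 0, -0.042]
[0.0523, -0.0188, 0.0042] [0, 0, -0.041]
[0.0305, -0.0413, 0.0089] [0, 0, -0.0]
[0.0305, -0.0413, 0.0089] [0, 0, -0.0]
[0.0305, -0.0413, 0.0089] [0, 0, -0.0]
[0.0305, -0.0413, 0.0089] [0, 0, -0.0]
[0.0305, -0.0413, 0.0089] [0, 0, -0.0]
[0.0305, -0.0413, 0.0088] [0, 0, -0.0]
[0.0306, -0.0413, 0.0089] [0, 0, -0.0]
[0.0305, -0.0413, 0.0089] [0, 0, -0.0]
[0.0305, -0.0413, 0.0089] [0, 0, -0.0]
```

Call:
jog_arm(
  slide=[
    [0.042, -0.0365, 0.004],
    [0.043, -0.035, 0.004],
    [0.045, -0.033, 0.004],
    [0.046, -0.031, 0.004],
    [0.047, -0.029, 0.004],
    [0.048, -0.027, 0.004],
    [0.05, -0.025, 0.004],
    [0.05, -0.023, 0.004],
  ],
  twist=[
    [0, 0, -0.041],
    [0, 0, -0.042],
    [0, 0, -0.041],
    [0, 0, -0.042],
    [0, 0, -0.041],
    [0, 0, -0.042],
    [0, 0, -0.041],
    [0, 0, -0.041],
  ],
  jaw=[-1, -1, -1, -1, -1, -1, -1, -1],
  newtons=20,
)

```text
t: 1.1
tool_pos: [416.8, -290.4, 190.4]
eef_rot: [-3.142, 0.0, 0.574]
force: [0.8, -1.0, 0.0]
width: 1.0
finger_force: 0.0
```

Call:
jog_arm(
  slide=[
    [0.051, -0.021, 0.004],
    [0.052, -0.019, 0.004],
    [0.0305, -0.0413, 0.009],
    [0.0305, -0.0413, 0.009],
    [0.0305, -0.0413, 0.009],
    [0.0305, -0.0413, 0.009],
    [0.0305, -0.0413, 0.009],
    [0.0305, -0.0413, 0.009],
  ],
  twist=[
    [0, 0, -0.042],
    [0, 0, -0.041],
    [0, 0, 0],
    [0, 0, 0],
    [0, 0, 0],
    [0, 0, 0],
    [0, 0, 0],
    [0, 0, 0],
  ],
  jaw=[-1, -1, 0.18, 0.18, 0.18, 0.18, 0.18, 0.18],
)

```text
t: 2.1
tool_pos: [472.8, 108.2, 128.3]
eef_rot: [3.142, 0.0, 0.655]
force: [1.3, -0.5, 0.2]
width: 0.417
finger_force: 0.0
```

Call:
jog_arm(
  slide=[
    [0.0305, -0.0413, 0.009],
    [0.0305, -0.0413, 0.01],
    [0.0305, -0.0413, 0.01],
    [0, 0, 0.02],
    [0, 0, 0.02],
    [0, 0, 0],
  ],
  twist=[
    [0, 0, 0],
    [0, 0, 0],
    [0, 0, 0],
    [0, 0, 0],
    [0, 0, 0],
    [0, 0, 0],
  ],
  jaw=[0.18, 0.18, 0.18, 0.18, 0.18, 0.18],
)

```text
t: 2.85
tool_pos: [468.8, 260.0, 58.2]
eef_rot: [-3.141, 0.004, 0.656]
force: [0.9, 0.2, -0.2]
width: 0.407
finger_force: 0.0
```

```bash
python3 - <<'E'
from h import *
plan([(471,262,60,.656,1),(471,262,8,.656,3)])
im=robot.camera("side")[:,:,::-1];print(proj("side",[[471,262,12]]))
c=im[200:340,260:460];cv2.imwrite("pics/s1.png",cv2.resize(c,None,fx=4,fy=4,interpolation=cv2.INTER_CUBIC))
E
```

```text
t 2.85 from [468.77 260.01  58.2    0.66]
[0.003, -0.0002, -0.0018] [0, 0, 0.0]
[-0.0, -0.0, 0.0173] [0, 0, 0.0]
[-0.0, -0.0, 0.0174] [0, 0, 0.0]
[-0.0, -0.0, 0.0173] [0, 0, 0.0]
[[340.5835394  296.35636392]]
```

View pics/s1.png

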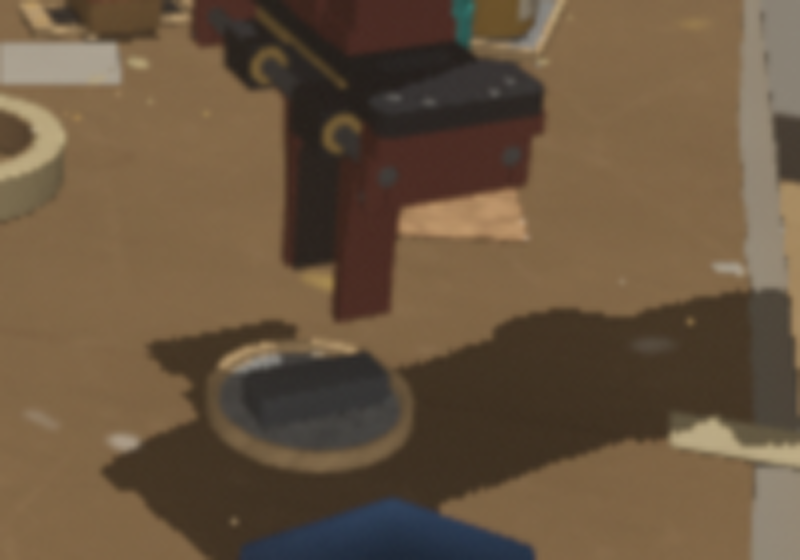

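The side crop has the gripper above the coaster. The stone's centre is near (318,388), against a predicted (322,385), so the measurement agrees. I'll descend and grip.

Call:
jog_arm(
  slide=[
    [0.003, 0, 0],
    [0, 0, 0.017],
    [0, 0, 0.017],
    [0, 0, 0.016],
    [0, 0, 0],
    [0, 0, 0],
    [0, 0, 0],
    [0, 0, 0],
  ],
  twist=[
    [0, 0, 0],
    [0, 0, 0],
    [0, 0, 0],
    [0, 0, 0],
    [0, 0, 0],
    [0, 0, 0],
    [0, 0, 0],
    [0, 0, 0],
  ],
  jaw=[0.18, 0.18, 0.18, 0.18, 0.18, 1, 1, 1],
  newtons=20,
)

```text
t: 3.9
tool_pos: [472.7, 262.7, 10.1]
eef_rot: [3.141, -0.001, 0.656]
force: [0.6, -0.3, -0.0]
width: 0.248
finger_force: 20.0
```

Call:
jog_arm(
  slide=[
    [0, 0, 0],
    [0, 0, -0.02],
    [0, 0, -0.04],
    [0, 0, 0],
  ],
  twist=[
    [0, 0, 0],
    [0, 0, 0],
    [0, 0, 0],
    [0, 0, 0],
  ],
  jaw=[1, 1, 1, 1],
)

```text
t: 4.4
tool_pos: [474.2, 263.8, 72.3]
eef_rot: [3.141, -0.005, 0.656]
force: [0.1, -0.6, -1.0]
width: 0.249
finger_force: 20.0
```

```bash
python3 - <<'E'
from h import *
plan([(460,54,60,.656,5),(460,54,7,.656,3)])
E
```

```text
t 4.4 from [474.22 263.82  72.29   0.66]
[-0.0278, 0.0315, 0.0025] [0, 0, -0.0]
[-0.0279, 0.0316, 0.0024] [0, 0, -0.0]
[-0.0278, 0.0315, 0.0025] [0, 0, -0.0]
[-0.0278, 0.0315, 0.0024] [0, 0, -0.0]
[-0.0279, 0.0316, 0.0025] [0, 0, -0.0]
[0.0, -0.0, 0.0177] [0, 0, -0.0]
[0.0, -0.0, 0.0176] [0, 0, -0.0]
[0.0, -0.0, 0.0177] [0, 0, -0.0]
```

Call:
jog_arm(
  slide=[
    [-0.028, 0.0315, 0.0025],
    [-0.028, 0.0315, 0.0025],
    [-0.028, 0.0315, 0.0025],
    [-0.028, 0.0315, 0.0025],
    [-0.028, 0.0315, 0.0025],
    [0, 0, 0.02],
    [0, 0, 0.02],
    [0, 0, 0],
  ],
  twist=[
    [0, 0, 0],
    [0, 0, 0],
    [0, 0, 0],
    [0, 0, 0],
    [0, 0, 0],
    [0, 0, 0],
    [0, 0, 0],
    [0, 0, 0],
  ],
  jaw=[1, 1, 1, 1, 1, 1, 1, 1],
)

```text
t: 5.4
tool_pos: [455.8, 52.0, 15.6]
eef_rot: [-3.14, 0.003, 0.656]
force: [-0.3, 0.7, 0.0]
width: 0.246
finger_force: 20.0
```

Call:
jog_arm(
  slide=[
    [0, 0, 0],
    [0, 0, 0],
  ],
  twist=[
    [0, 0, 0],
    [0, 0, 0],
  ],
  jaw=[1, 1],
)

```text
t: 5.65
tool_pos: [457.9, 52.6, 17.7]
eef_rot: [3.141, -0.001, 0.656]
force: [-0.2, -0.9, -0.6]
width: 0.249
finger_force: 20.0
```

Call:
jog_arm(
  slide=[
    [0, 0, 0.0085],
    [0, 0, 0],
    [0, 0, 0],
    [0, 0, 0],
    [0, 0, 0],
    [0, 0, 0],
  ],
  twist=[
    [0, 0, 0],
    [0, 0, 0],
    [0, 0, 0],
    [0, 0, 0],
    [0, 0, 0],
    [0, 0, 0],
  ],
  jaw=[1, 1, 1, -0.2, -0.2, -0.2],
)

```text
t: 6.4
tool_pos: [457.6, 52.4, 8.7]
eef_rot: [3.141, -0.0, 0.656]
force: [0.0, 0.3, 0.2]
width: 0.548
finger_force: 0.0
```

```bash
python3 - <<'E'
from h import *
o=robot.get_obs();print(o['tool_pos'],o['width'],o['force'])
s=np.r_[o['tool_pos'],o['eef_rot'][2]]
plan([(s[0],s[1],129,.6,3),(456,-170,125,.5,5),(456,-170,60,.5,2)])
E
```

```text
[457.56048844  52.37559612   8.73434286] 0.5477598291701194 [0.00436774 0.25847901 0.2488668 ]
t 6.4 from [457.56  52.38   8.73   0.66]
[0.0, 0.0, -0.0401] [0, 0, 0.019]
[0.0, 0.0, -0.0401] [0, 0, 0.018]
[0.0, 0.0, -0.0401] [0, 0, 0.019]
[-0.0254, 0.0365, 0.0008] [0, 0, 0.02]
[-0.0246, 0.0371, 0.0008] [0, 0, 0.02]
[-0.0239, 0.0375, 0.0008] [0, 0, 0.02]
[-0.0231, 0.038, 0.0008] [0, 0, 0.02]
[-0.0223, 0.0384, 0.0008] [0, 0, 0.02]
[-0.0, 0.0, 0.0325] [0, 0, -0.0]
[-0.0, 0.0, 0.0325] [0, 0, -0.0]
```

Call:
jog_arm(
  slide=[
    [0, 0, -0.04],
    [0, 0, -0.04],
    [0, 0, -0.04],
    [-0.0255, 0.0365, 0],
    [-0.0245, 0.037, 0],
    [-0.024, 0.0375, 0],
    [-0.023, 0.038, 0],
    [-0.0225, 0.0385, 0],
  ],
  twist=[
    [0, 0, 0.019],
    [0, 0, 0.018],
    [0, 0, 0.019],
    [0, 0, 0.02],
    [0, 0, 0.02],
    [0, 0, 0.02],
    [0, 0, 0.02],
    [0, 0, 0.02],
  ],
  jaw=[-0.2, -0.5, -1, -1, -1, -1, -1, -1],
)

```text
t: 7.4
tool_pos: [455.6, -171.5, 128.8]
eef_rot: [3.141, -0.0, 0.499]
force: [0.1, 0.5, -0.3]
width: 1.001
finger_force: 0.0
```

Call:
jog_arm(
  slide=[
    [0, 0, 0],
    [0, 0, 0],
    [0, 0, 0],
  ],
  twist=[
    [0, 0, 0],
    [0, 0, 0],
    [0, 0, 0],
  ],
  jaw=[-1, -1, -1],
)

```text
t: 7.78
tool_pos: [455.9, -168.6, 128.7]
eef_rot: [-3.141, -0.0, 0.502]
force: [0.0, 0.1, -0.2]
width: 1.001
finger_force: 0.0
```

```bash
python3 - <<'E'
from h import *
im=robot.camera("side")[:,:,::-1].copy()
for p in[(456,-170,80),(456,-170,5)]:
    u=proj("side",[p])[0]; print((u-[330,130])*5); cv2.drawMarker(im,tuple(u.astype(int)),(0,255,0),0,4)
cv2.imwrite("pics/s2.png",cv2.resize(im[130:240,330:450],None,fx=5,fy=5,interpolation=cv2.INTER_CUBIC))
plan([(456,-170,125,.5,1)])
E
```

```text
[276.74647335 235.59284372]
[262.93504728 380.45672778]
t 7.83 from [ 455.95 -168.66  128.7     0.5 ]
[-0.0006, 0.0012, 0.0037] [0, 0, 0.002]
```

View pics/s2.png

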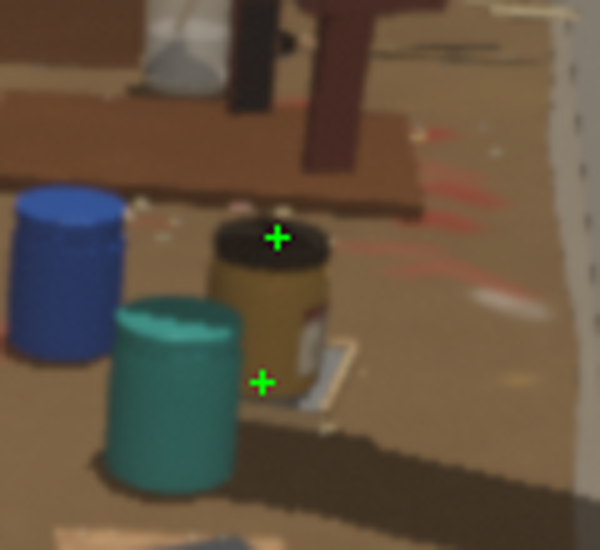

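The jar stands clear under the gripper. The lid centre is near (272,236), against a predicted (277,236), which is good. I'll descend and grip its body.

Call:
jog_arm(
  slide=[
    [0, 0.0015, 0.03],
    [0, 0, 0.03],
    [0, 0, 0.025],
    [0, 0, 0.015],
    [0, 0, 0],
    [0, 0, 0],
  ],
  twist=[
    [0, 0, 0],
    [0, 0, 0],
    [0, 0, 0],
    [0, 0, 0],
    [0, 0, 0],
    [0, 0, 0],
  ],
  jaw=[-1, -1, -1, -1, -1, -1],
)

```text
t: 8.57
tool_pos: [457.2, -171.3, 29.4]
eef_rot: [3.141, -0.001, 0.5]
force: [0.4, 0.2, 0.1]
width: 1.0
finger_force: 0.0
```

Call:
jog_arm(
  slide=[
    [0, 0, 0],
    [0, 0, 0],
    [0, 0, 0],
    [0, 0, 0],
    [0, 0, 0],
  ],
  twist=[
    [0, 0, 0],
    [0, 0, 0],
    [0, 0, 0],
    [0, 0, 0],
    [0, 0, 0],
  ],
  jaw=[0.2, 0.6, 1, 1, 1],
  newtons=20,
)

```text
t: 9.2
tool_pos: [457.1, -171.8, 29.1]
eef_rot: [3.14, -0.001, 0.5]
force: [0.9, -3.2, 4.9]
width: 0.659
finger_force: 20.0
```

Call:
jog_arm(
  slide=[
    [0, 0, -0.01],
    [0, 0, -0.02],
    [0, 0, -0.025],
    [0, 0, -0.025],
    [0, 0, -0.015],
    [0, 0, 0],
  ],
  twist=[
    [0, 0, 0],
    [0, 0, 0],
    [0, 0, 0],
    [0, 0, 0],
    [0, 0, 0],
    [0, 0, 0],
  ],
  jaw=[1, 1, 1, 1, 1, 1],
  newtons=30,
)

```text
t: 9.95
tool_pos: [456.8, -171.4, 124.4]
eef_rot: [3.14, -0.001, 0.5]
force: [-0.6, -0.1, -2.0]
width: 0.658
finger_force: 30.0
```

```bash
python3 - <<'E'
from h import *
plan([(474,264.5,124,.5,13)])
E
```

```text
t 9.95 from [ 456.83 -171.39  124.41    0.5 ]
[0.0172, -0.0288, 0.0] [0, 0, -0.0]
[0.0173, -0.0288, 0.0001] [0, 0, -0.0]
[0.0172, -0.0288, -0.0] [0, 0, -0.0]
[0.0172, -0.0288, 0.0] [0, 0, -0.0]
[0.0172, -0.0288, 0.0001] [0, 0, -0.0]
[0.0173, -0.0288, -0.0] [0, 0, -0.0]
[0.0172, -0.0288, 0.0] [0, 0, -0.0]
[0.0172, -0.0288, 0.0001] [0, 0, -0.0]
[0.0172, -0.0288, -0.0] [0, 0, -0.0]
[0.0173, -0.0288, 0.0] [0, 0, -0.0]
[0.0172, -0.0288, 0.0] [0, 0, -0.0]
[0.0172, -0.0288, 0.0001] [0, 0, -0.0]
[0.0173, -0.0288, 0.0] [0, 0, -0.0]
```

Half-size first and last steps, so 14 rows: 0.5, 12x1, 0.5.

Call:
jog_arm(
  slide=[
    [0.0086, -0.0144, 0],
    [0.0172, -0.0288, 0],
    [0.0172, -0.0288, 0],
    [0.0172, -0.0288, 0],
    [0.0172, -0.0288, 0],
    [0.0172, -0.0288, 0],
    [0.0172, -0.0288, 0],
    [0.0172, -0.0288, 0],
  ],
  twist=[
    [0, 0, 0],
    [0, 0, 0],
    [0, 0, 0],
    [0, 0, 0],
    [0, 0, 0],
    [0, 0, 0],
    [0, 0, 0],
    [0, 0, 0],
  ],
  jaw=[1, 1, 1, 1, 1, 1, 1, 1],
)

```text
t: 10.95
tool_pos: [464.8, 82.2, 122.6]
eef_rot: [-3.14, 0.002, 0.501]
force: [-0.0, -0.4, -2.0]
width: 0.657
finger_force: 30.0
```

Call:
jog_arm(
  slide=[
    [0.0172, -0.0288, 0],
    [0.0172, -0.0288, 0],
    [0.0172, -0.0288, 0],
    [0.0172, -0.0288, 0],
    [0.0172, -0.0288, 0],
    [0.0086, -0.0144, 0],
    [0, 0, 0],
    [0, 0, 0],
  ],
  twist=[
    [0, 0, 0],
    [0, 0, 0],
    [0, 0, 0],
    [0, 0, 0],
    [0, 0, 0],
    [0, 0, 0],
    [0, 0, 0],
    [0, 0, 0],
  ],
  jaw=[1, 1, 1, 1, 1, 1, 1, 1],
)

```text
t: 11.95
tool_pos: [473.1, 262.8, 123.1]
eef_rot: [3.141, 0.002, 0.498]
force: [0.1, -1.1, -1.9]
width: 0.658
finger_force: 30.0
```

```bash
python3 - <<'E'
from h import *
plan([(474,264.5,31,.5,1)])
E
```

```text
t 11.95 from [473.11 262.76 123.1    0.5 ]
[0.0016, -0.0011, 0.0921] [0, 0, -0.002]
```

Call:
jog_arm(
  slide=[
    [0.0015, -0.001, 0.015],
    [0, 0, 0.03],
    [0, 0, 0.025],
    [0, 0, 0.015],
    [0, 0, 0.003],
    [0, 0, 0],
    [0, 0, 0],
  ],
  twist=[
    [0, 0, 0],
    [0, 0, 0],
    [0, 0, 0],
    [0, 0, 0],
    [0, 0, 0],
    [0, 0, 0],
    [0, 0, 0],
  ],
  jaw=[1, 1, 1, 1, 1, 1, 1],
)

```text
t: 12.82
tool_pos: [474.8, 266.4, 36.5]
eef_rot: [-3.142, -0.002, 0.5]
force: [0.2, 0.1, -2.3]
width: 0.657
finger_force: 30.0
```

```bash
python3 - <<'E'
from h import *
plan([(474,264.5,29.5,.5,1)])
im=robot.camera("side")[:,:,::-1].copy()
cv2.imwrite("pics/s3.png",cv2.resize(im[190:330,280:420],None,fx=4,fy=4,interpolation=cv2.INTER_CUBIC))
E
```

```text
t 12.82 from [474.78 266.35  36.49   0.5 ]
[-0.0016, 0.0013, 0.007] [0, 0, -0.0]
```

View pics/s3.png

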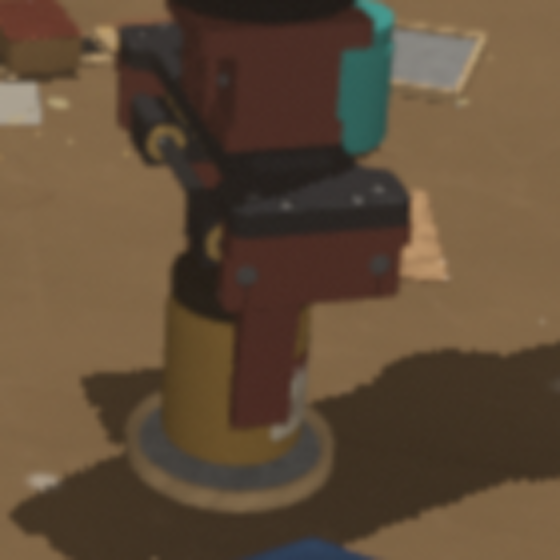

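The jar hangs over the coaster, with its bottom centre near (235,440) and the coaster centre near (230,443). I'll lower it and release.

Call:
jog_arm(
  slide=[
    [-0.001, 0.001, 0.004],
    [0, 0, 0.0025],
    [0, 0, 0],
    [0, 0, 0],
    [0, 0, 0],
  ],
  twist=[
    [0, 0, 0],
    [0, 0, 0],
    [0, 0, 0],
    [0, 0, 0],
    [0, 0, 0],
  ],
  jaw=[1, 1, 1, 1, 1],
)

```text
t: 13.5
tool_pos: [473.8, 264.5, 29.1]
eef_rot: [3.141, 0.0, 0.5]
force: [0.7, -0.8, -0.0]
width: 0.658
finger_force: 30.0
```

Call:
jog_arm(
  slide=[
    [0, 0, 0],
    [0, 0, 0],
    [0, 0, 0],
    [0, 0, 0],
    [0, 0, 0],
    [0, 0, -0.02],
    [0, 0, -0.04],
    [0, 0, -0.04],
  ],
  twist=[
    [0, 0, 0],
    [0, 0, 0],
    [0, 0, 0],
    [0, 0, 0],
    [0, 0, 0],
    [0, 0, 0],
    [0, 0, 0],
    [0, 0, 0],
  ],
  jaw=[0.1, -0.5, -1, -1, -1, -1, -1, -1],
)

```text
t: 14.5
tool_pos: [473.5, 264.5, 130.1]
eef_rot: [-3.141, 0.001, 0.5]
force: [1.0, -0.4, -0.1]
width: 1.001
finger_force: 0.0
```

```bash
python3 - <<'E'
from h import *
plan([(678.5,-115,130,.551,9)])
E
```

```text
t 14.5 from [473.47 264.55 130.06   0.5 ]
[-0.0002, 0.0479, 0.0] [0, 0, -0.006]
[-0.0005, 0.048, 0.0] [0, 0, -0.005]
[-0.0008, 0.0479, 0.0] [0, 0, -0.006]
[-0.001, 0.0479, 0.0] [0, 0, -0.006]
[-0.0014, 0.0479, 0.0] [0, 0, -0.005]
[-0.0015, 0.0479, 0.0] [0, 0, -0.006]
[-0.0019, 0.0479, 0.0] [0, 0, -0.006]
[-0.0021, 0.0479, 0.0001] [0, 0, -0.005]
[-0.0024, 0.0479, -0.0] [0, 0, -0.006]
```

Call:
jog_arm(
  slide=[
    [0, 0.048, 0],
    [0, 0.048, 0],
    [-0.001, 0.048, 0],
    [-0.001, 0.048, 0],
    [-0.001, 0.048, 0],
    [-0.0015, 0.048, 0],
    [-0.002, 0.048, 0],
    [-0.002, 0.048, 0],
  ],
  twist=[
    [0, 0, -0.006],
    [0, 0, -0.005],
    [0, 0, -0.006],
    [0, 0, -0.006],
    [0, 0, -0.005],
    [0, 0, -0.006],
    [0, 0, -0.006],
    [0, 0, -0.005],
  ],
  jaw=[-1, -1, -1, -1, -1, -1, -1, -1],
)

```text
t: 15.5
tool_pos: [657.6, -74.3, 129.1]
eef_rot: [-3.142, 0.0, 0.545]
force: [0.1, 0.9, 0.5]
width: 0.998
finger_force: 0.0
```

Call:
jog_arm(
  slide=[
    [-0.0025, 0.048, 0],
    [0, 0, 0.04],
    [0, 0, 0.035],
    [0, 0, 0],
    [0, 0, 0],
    [0, 0, 0],
  ],
  twist=[
    [0, 0, -0.006],
    [0, 0, 0],
    [0, 0, 0],
    [0, 0, 0],
    [0, 0, 0],
    [0, 0, 0],
  ],
  jaw=[-1, -1, -1, -1, -1, -1],
)

```text
t: 16.25
tool_pos: [681.2, -115.2, 56.2]
eef_rot: [3.14, -0.002, 0.551]
force: [-0.8, 0.2, 0.7]
width: 1.002
finger_force: 0.0
```

```bash
python3 - <<'E'
from h import *
plan([(679,-114.6,13,.551,1)])
im=robot.camera("side")[:,:,::-1].copy()
u=proj("side",[(679,-114.6,28)])[0]; print((u-[230,130])*5)
cv2.imwrite("pics/s4.png",cv2.resize(im[130:240,230:350],None,fx=5,fy=5,interpolation=cv2.INTER_CUBIC))
E
```

```text
t 16.25 from [ 6.8117e+02 -1.1518e+02  5.6240e+01  5.5000e-01]
[-0.0015, -0.0016, 0.0432] [0, 0, -0.0]
[294.81691037 320.85768121]
```

View pics/s4.png

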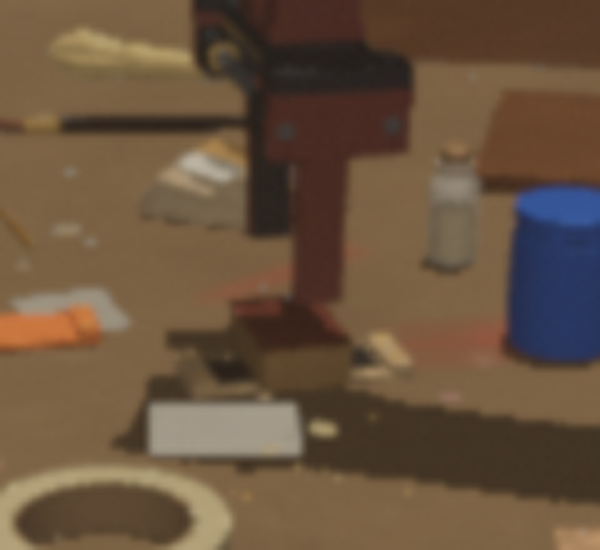

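The block's top centre is near (291,324), against a predicted (295,321), so they agree. I'll descend.

Call:
jog_arm(
  slide=[
    [-0.0015, -0.0015, 0.01],
    [0, 0, 0.015],
    [0, 0, 0.013],
    [0, 0, 0.005],
    [0, 0, 0],
    [0, 0, 0],
  ],
  twist=[
    [0, 0, 0],
    [0, 0, 0],
    [0, 0, 0],
    [0, 0, 0],
    [0, 0, 0],
    [0, 0, 0],
  ],
  jaw=[-1, -1, -1, -1, -1, -1],
  newtons=15,
)

```text
t: 17.05
tool_pos: [678.2, -114.7, 11.5]
eef_rot: [3.141, -0.001, 0.551]
force: [-0.8, 0.3, -0.4]
width: 0.997
finger_force: 0.0
```

Call:
jog_arm(
  slide=[
    [0, 0, 0],
    [0, 0, 0],
    [0, 0, 0],
    [0, 0, 0],
  ],
  twist=[
    [0, 0, 0],
    [0, 0, 0],
    [0, 0, 0],
    [0, 0, 0],
  ],
  jaw=[0, 1, 1, 1],
)

```text
t: 17.55
tool_pos: [678.1, -115.0, 11.6]
eef_rot: [3.141, -0.0, 0.551]
force: [0.6, -0.7, 3.7]
width: 0.806
finger_force: 15.0
```

Call:
jog_arm(
  slide=[
    [0, 0, -0.01],
    [0, 0, -0.03],
    [0, 0, -0.04],
    [0, 0, -0.03],
    [0, 0, 0],
    [0, 0, 0],
  ],
  twist=[
    [0, 0, 0],
    [0, 0, 0],
    [0, 0, 0],
    [0, 0, 0],
    [0, 0, 0],
    [0, 0, 0],
  ],
  jaw=[1, 1, 1, 1, 1, 1],
)

```text
t: 18.3
tool_pos: [677.0, -114.8, 120.2]
eef_rot: [-3.141, 0.001, 0.551]
force: [-0.8, 0.4, -2.0]
width: 0.809
finger_force: 15.0
```

```bash
python3 - <<'E'
from h import *
# tray yaw from its four outer corners as seen in crop1, top z=9
q=(np.array([[567,310],[690,315],[688,406],[563,401]])/2.96+[155,160])
p=ray("top",q,9);print(p.mean(0).round(1),[round(float(np.linalg.norm(p[i]-p[i-1])),1) for i in range(4)])
e=(p[0]-p[1])+(p[3]-p[2]);f=(p[0]-p[3])+(p[1]-p[2]);print(np.arctan2(e[1],e[0]),np.arctan2(f[1],f[0]))
plan([(453.8,-181.5,113,-.047,8)])
E
```

```text
[ 453.1 -182.2] [73.5, 99.9, 73.2, 100.7]
1.5215184123843 -0.06521433671505086
t 18.3 from [ 6.7697e+02 -1.1480e+02  1.2025e+02  5.5000e-01]
[-0.0281, -0.0075, 0.0009] [0, 0, 0.075]
[-0.0287, -0.0054, 0.0009] [0, 0, 0.074]
[-0.0289, -0.0032, 0.0009] [0, 0, 0.075]
[-0.0291, -0.0011, 0.0009] [0, 0, 0.075]
[-0.0291, 0.0012, 0.0009] [0, 0, 0.075]
[-0.0289, 0.0033, 0.0009] [0, 0, 0.074]
[-0.0286, 0.0054, 0.0009] [0, 0, 0.075]
[-0.0281, 0.0076, 0.0009] [0, 0, 0.075]
```

Call:
jog_arm(
  slide=[
    [-0.028, -0.0075, 0],
    [-0.0285, -0.0055, 0],
    [-0.029, -0.003, 0],
    [-0.029, -0.001, 0],
    [-0.029, 0.001, 0],
    [-0.029, 0.0035, 0],
    [-0.0285, 0.0055, 0],
    [-0.028, 0.0075, 0],
  ],
  twist=[
    [0, 0, 0.076],
    [0, 0, 0.076],
    [0, 0, 0.076],
    [0, 0, 0.076],
    [0, 0, 0.076],
    [0, 0, 0.076],
    [0, 0, 0.076],
    [0, 0, 0.076],
  ],
  jaw=[1, 1, 1, 1, 1, 1, 1, 1],
)

```text
t: 19.3
tool_pos: [452.7, -180.5, 119.7]
eef_rot: [-3.141, 0.003, -0.06]
force: [0.0, 0.5, -0.2]
width: 0.806
finger_force: 15.0
```

Call:
jog_arm(
  slide=[
    [0, 0, 0.03],
    [0, 0, 0.04],
    [0, 0, 0.02],
    [0, 0, 0],
    [0, 0, 0],
    [0, 0, 0],
  ],
  twist=[
    [0, 0, 0],
    [0, 0, 0],
    [0, 0, 0],
    [0, 0, 0],
    [0, 0, 0],
    [0, 0, 0],
  ],
  jaw=[1, 1, 1, 1, 1, 1],
)

```text
t: 20.05
tool_pos: [455.4, -180.7, 31.9]
eef_rot: [3.141, -0.001, -0.057]
force: [0.8, -0.6, 0.3]
width: 0.808
finger_force: 15.0
```

```bash
python3 - <<'E'
from h import *
plan([(453.5,-181.8,12,-.057,1)])
im=robot.camera("top")[:,:,::-1].copy();cv2.imwrite("pics/raw_top1.png",im)
cv2.imwrite("pics/t1.png",cv2.resize(im[150:310,155:425],None,fx=2.96,fy=2.96,interpolation=cv2.INTER_CUBIC))
E
```

```text
t 20.05 from [ 4.5539e+02 -1.8073e+02  3.1910e+01 -6.0000e-02]
[-0.0018, 0.0012, 0.0199] [0, 0, -0.0]
```

View pics/t1.png

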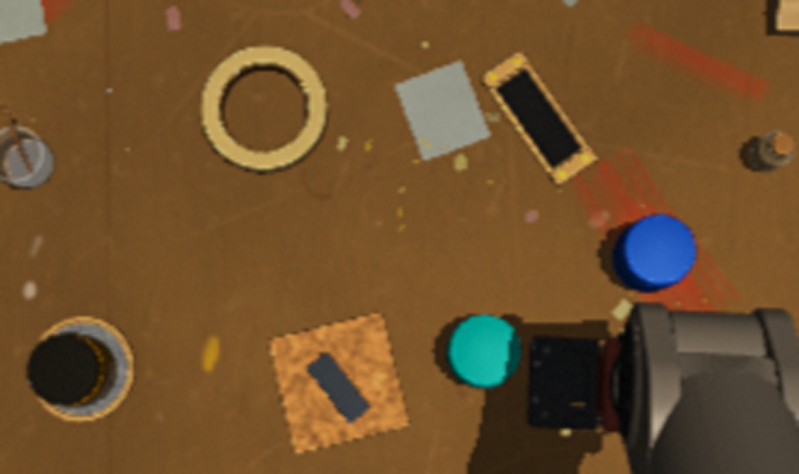

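The top crop shows the rest empty (about (485,78) to (597,157)), the stone on the mat near (338,386), and the jar in the coaster. The gripper is over the tray. I'll lower the block.

Call:
jog_arm(
  slide=[
    [-0.0015, 0.001, 0.01],
    [0, 0, 0.009],
    [0, 0, 0],
    [0, 0, 0],
    [0, 0, 0],
  ],
  twist=[
    [0, 0, 0],
    [0, 0, 0],
    [0, 0, 0],
    [0, 0, 0],
    [0, 0, 0],
  ],
  jaw=[1, 1, 1, 1, 1],
)

```text
t: 20.72
tool_pos: [453.3, -181.4, 12.1]
eef_rot: [-3.142, 0.0, -0.057]
force: [-0.0, -0.7, -0.6]
width: 0.807
finger_force: 15.0
```

```bash
python3 - <<'E'
from h import *
im=cv2.imread("pics/raw_top1.png"); C=lambda x0,y0,x1,y1:[int(155+x0/2.96),int(150+y0/2.96),int(155+x1/2.96),int(150+y1/2.96)]
def go(nm,roi,fn,z):
    k=blob(im,C(*roi),fn);p=ray("top",k,z).astype(np.float32); print(nm,rect("top",k,z),"circ",np.round(cv2.minEnclosingCircle(p)[0],1),round(2*cv2.minEnclosingCircle(p)[1],1))
go("rest",(475,40,605,190),lambda h,s,v:((v>138)&(h>12))|(v<45),9)
go("strip",(490,55,590,180),lambda h,s,v:(v<50),5)
go("stone",(290,340,390,430),lambda h,s,v:(v<110)&(s<140),17)
go("lid",(15,320,112,415),lambda h,s,v:(v<42),80)
plan([(0,0,0,0,1)])
E
```

```text
rest (array([ 677.5, -114.8]), array([ 41.1, 112.5]), 0.589) circ [ 678.5 -116. ] 116.1
strip (array([ 677.8, -115.2]), array([28.1, 80.2]), 0.589) circ [ 678.2 -115.2] 82.3
stone (array([456.3,  53.3]), array([22. , 57.2]), 0.658) circ [456.4  53.6] 58.9
lid (array([471.1, 262.8]), array([52. , 53.5]), -0.934) circ [471.9 262.6] 54.8
t 20.73 from [ 4.5327e+02 -1.8139e+02  1.2150e+01 -6.0000e-02]
[-0.4629, -0.1552, 0.0121] [0, 0, -0.057]
```

Call:
jog_arm(
  slide=[
    [0, 0, 0],
    [0, 0, 0],
    [0, 0, 0],
    [0, 0, -0.02],
    [0, 0, -0.04],
    [0, 0, -0.04],
    [0, 0, 0],
    [0, 0, 0],
  ],
  twist=[
    [0, 0, 0],
    [0, 0, 0],
    [0, 0, 0],
    [0, 0, 0],
    [0, 0, 0],
    [0, 0, 0],
    [0, 0, 0],
    [0, 0, 0],
  ],
  jaw=[-0.8, -1, -1, -1, -1, -1, -1, -1],
)

```text
t: 21.72
tool_pos: [452.9, -181.5, 111.8]
eef_rot: [3.142, 0.0, -0.057]
force: [0.4, 0.6, 0.0]
width: 0.999
finger_force: 0.0
```

```bash
python3 - <<'E'
from h import *
plan([(457,53,112,.658,6)])
E
```

```text
t 21.73 from [ 4.5285e+02 -1.8146e+02  1.1176e+02 -6.0000e-02]
[-0.0015, -0.0391, -0.0] [0, 0, -0.119]
[0.003, -0.0389, -0.0001] [0, 0, -0.119]
[0.0077, -0.0383, -0.0] [0, 0, -0.12]
[0.0123, -0.0371, -0.0001] [0, 0, -0.119]
[0.0165, -0.0354, 0.0] [0, 0, -0.119]
[0.0207, -0.0332, -0.0] [0, 0, -0.119]
```

Call:
jog_arm(
  slide=[
    [-0.0015, -0.039, 0],
    [0.003, -0.039, 0],
    [0.0075, -0.0385, 0],
    [0.0125, -0.037, 0],
    [0.0165, -0.0355, 0],
    [0.0205, -0.033, 0],
    [0, 0, 0.04],
    [0, 0, 0.03],
  ],
  twist=[
    [0, 0, -0.119],
    [0, 0, -0.119],
    [0, 0, -0.12],
    [0, 0, -0.119],
    [0, 0, -0.119],
    [0, 0, -0.119],
    [0, 0, 0],
    [0, 0, 0],
  ],
  jaw=[-1, -0.2, -0.2, -0.2, -0.2, -0.2, -0.2, -0.2],
  newtons=20,
)

```text
t: 22.72
tool_pos: [455.9, 53.4, 39.9]
eef_rot: [-3.14, 0.002, 0.659]
force: [0.1, 0.8, -0.5]
width: 0.599
finger_force: 0.0
```

Call:
jog_arm(
  slide=[
    [0, 0, 0],
    [0, 0, 0],
    [0, 0, 0],
  ],
  twist=[
    [0, 0, 0],
    [0, 0, 0],
    [0, 0, 0],
  ],
  jaw=[-0.2, -0.2, -0.2],
)

```text
t: 23.1
tool_pos: [458.0, 52.9, 43.1]
eef_rot: [3.141, -0.001, 0.657]
force: [-0.5, 0.3, -0.3]
width: 0.599
finger_force: 0.0
```

```bash
python3 - <<'E'
from h import *
plan([(456.6,53,8,.658,3)])
E
```

```text
t 23.1 from [458.04  52.95  43.08   0.66]
[-0.0004, -0.0003, 0.0117] [0, 0, -0.0]
[-0.0003, -0.0003, 0.0117] [0, 0, -0.0]
[-0.0004, -0.0003, 0.0117] [0, 0, -0.001]
```

Call:
jog_arm(
  slide=[
    [-0.001, -0.001, 0.012],
    [0, 0, 0.012],
    [0, 0, 0.01],
    [0, 0, 0],
    [0, 0, 0],
    [0, 0, 0],
    [0, 0, 0],
    [0, 0, 0],
  ],
  twist=[
    [0, 0, 0],
    [0, 0, 0],
    [0, 0, 0],
    [0, 0, 0],
    [0, 0, 0],
    [0, 0, 0],
    [0, 0, 0],
    [0, 0, 0],
  ],
  jaw=[-0.2, -0.2, -0.2, -0.2, -0.2, 1, 1, 1],
)

```text
t: 24.1
tool_pos: [456.0, 53.1, 8.3]
eef_rot: [3.141, -0.0, 0.658]
force: [-0.8, 1.1, -0.5]
width: 0.299
finger_force: 0.0
```

Call:
jog_arm(
  slide=[
    [0, 0, 0],
    [0, 0, -0.02],
    [0, 0, -0.04],
    [0, 0, -0.05],
    [0, 0, 0],
    [0, 0, 0],
  ],
  twist=[
    [0, 0, 0],
    [0, 0, 0],
    [0, 0, 0],
    [0, 0, 0],
    [0, 0, 0],
    [0, 0, 0],
  ],
  jaw=[1, 1, 1, 1, 1, 1],
)

```text
t: 24.85
tool_pos: [455.4, 52.7, 117.6]
eef_rot: [3.142, 0.001, 0.657]
force: [-0.3, -0.9, -0.8]
width: 0.249
finger_force: 20.0
```

```bash
python3 - <<'E'
from h import *
plan([(677.7,-115,119,.589,7)])
E
```

```text
t 24.85 from [455.41  52.7  117.63   0.66]
[0.0105, 0.0384, -0.0002] [0, 0, 0.01]
[0.0109, 0.0382, -0.0002] [0, 0, 0.01]
[0.0112, 0.0382, -0.0002] [0, 0, 0.009]
[0.0116, 0.038, -0.0002] [0, 0, 0.01]
[0.012, 0.038, -0.0002] [0, 0, 0.01]
[0.0124, 0.0378, -0.0002] [0, 0, 0.01]
[0.0127, 0.0377, -0.0002] [0, 0, 0.009]
```

Call:
jog_arm(
  slide=[
    [0.0105, 0.0385, 0],
    [0.011, 0.038, 0],
    [0.011, 0.038, 0],
    [0.0115, 0.038, 0],
    [0.012, 0.038, 0],
    [0.0125, 0.038, 0],
    [0.0125, 0.038, 0],
    [0, 0, 0.03],
  ],
  twist=[
    [0, 0, 0.01],
    [0, 0, 0.01],
    [0, 0, 0.009],
    [0, 0, 0.01],
    [0, 0, 0.01],
    [0, 0, 0.01],
    [0, 0, 0.009],
    [0, 0, 0],
  ],
  jaw=[1, 1, 1, 1, 1, 1, 1, 1],
)

```text
t: 25.85
tool_pos: [680.6, -117.9, 87.0]
eef_rot: [3.139, -0.001, 0.586]
force: [0.5, 0.6, -0.8]
width: 0.246
finger_force: 20.0
```

Call:
jog_arm(
  slide=[
    [0, 0, 0.04],
    [0, 0, 0.02],
    [0, 0, 0],
    [0, 0, 0],
    [0, 0, 0],
  ],
  twist=[
    [0, 0, 0],
    [0, 0, 0],
    [0, 0, 0],
    [0, 0, 0],
    [0, 0, 0],
  ],
  jaw=[1, 1, 1, 1, 1],
)

```text
t: 26.48
tool_pos: [679.3, -115.0, 29.8]
eef_rot: [3.14, -0.002, 0.59]
force: [0.2, 0.1, -1.2]
width: 0.247
finger_force: 20.0
```

```bash
python3 - <<'E'
from h import *
plan([(677.7,-115,11,.589,1)])
im=robot.camera("side")[:,:,::-1].copy()
u=proj("side",[(677.7,-115,12),(677.7,-115,5)]); print((u-[230,130])*5)
cv2.imwrite("pics/s5.png",cv2.resize(im[130:240,230:350],None,fx=5,fy=5,interpolation=cv2.INTER_CUBIC))
E
```

```text
t 26.48 from [ 6.7925e+02 -1.1497e+02  2.9820e+01  5.9000e-01]
[-0.0013, -0.0008, 0.0188] [0, 0, 0.001]
[[297.15040858 351.04500847]
 [296.9626792  364.1373172 ]]
```

View pics/s5.png

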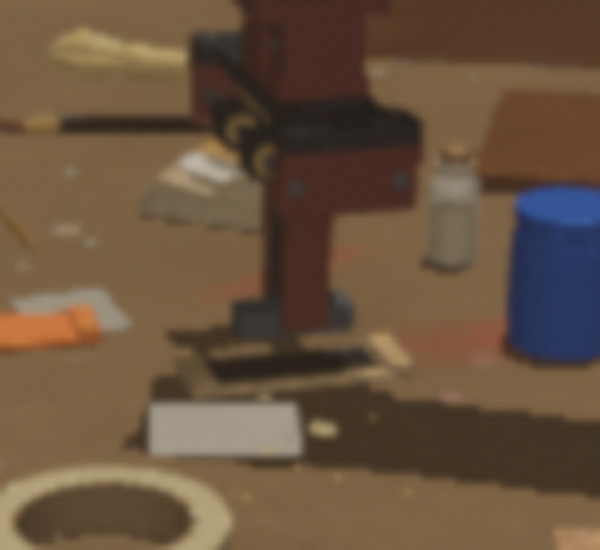

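The stone hangs level above the strip and is centred near (293,318), over the rest's centre near (295,364). I'll lower it.

Call:
jog_arm(
  slide=[
    [-0.001, -0.001, 0.01],
    [0, 0, 0.0085],
    [0, 0, 0],
    [0, 0, 0],
    [0, 0, 0],
  ],
  twist=[
    [0, 0, 0],
    [0, 0, 0],
    [0, 0, 0],
    [0, 0, 0],
    [0, 0, 0],
  ],
  jaw=[1, 1, 1, 1, 1],
)

```text
t: 27.15
tool_pos: [676.4, -114.7, 9.3]
eef_rot: [-3.141, 0.0, 0.59]
force: [0.4, -0.5, -0.8]
width: 0.246
finger_force: 20.0
```

Call:
jog_arm(
  slide=[
    [0, 0, 0],
    [0, 0, 0],
    [0, 0, 0],
    [0, 0, 0],
    [0, 0, -0.02],
    [0, 0, -0.04],
    [0, 0, -0.05],
    [0, 0, -0.03],
  ],
  twist=[
    [0, 0, 0],
    [0, 0, 0],
    [0, 0, 0],
    [0, 0, 0],
    [0, 0, 0],
    [0, 0, 0],
    [0, 0, 0],
    [0, 0, 0],
  ],
  jaw=[0.2, 0, 0, 0, 0, 0, 0, 0],
)

```text
t: 28.15
tool_pos: [678.1, -114.5, 154.3]
eef_rot: [3.139, -0.004, 0.59]
force: [-0.0, 0.1, 0.0]
width: 0.499
finger_force: 0.0
```

Call:
jog_arm(
  slide=[
    [-0.04, -0.03, -0.03],
    [-0.045, -0.035, 0],
    [-0.045, -0.035, 0],
    [-0.045, -0.035, 0],
    [0, 0, 0],
    [0, 0, 0],
  ],
  twist=[
    [0, 0, 0],
    [0, 0, 0],
    [0, 0, 0],
    [0, 0, 0],
    [0, 0, 0],
    [0, 0, 0],
  ],
  jaw=[0, 0, 0, 0, 0, 0],
)

```text
t: 28.9
tool_pos: [457.5, -99.9, 181.1]
eef_rot: [3.139, -0.002, 0.59]
force: [0.3, -0.8, 0.4]
width: 0.498
finger_force: 0.0
```

```bash
python3 - <<'E'
from h import *
im=robot.camera("top")[:,:,::-1].copy();cv2.imwrite("pics/raw_top2.png",im)
cv2.imwrite("pics/t2.png",cv2.resize(im[150:310,155:425],None,fx=2.96,fy=2.96,interpolation=cv2.INTER_CUBIC))
C=lambda x0,y0,x1,y1:[int(155+x0/2.96),int(150+y0/2.96),int(155+x1/2.96),int(150+y1/2.96)]
print("block",rect("top",blob(im,C(550,325,705,450),lambda h,s,v:(h<11)&(s>150)&(v>40)&(v<115)),28))
print("stone",rect("top",blob(im,C(490,55,590,180),lambda h,s,v:(v>45)&(v<110)&(s<110)),19))
k=blob(im,C(15,320,112,415),lambda h,s,v:(v<42));print("lid",rect("top",k,80))
E
```

```text
Traceback (most recent call last):
  File "h.py", line 19, in blob
    k=max(cs,key=cv2.contourArea)[:,0]+[x0,y0]
      ~~~^^^^^^^^^^^^^^^^^^^^^^^^
ValueError: max() iterable argument is empty
```

View pics/t2.png

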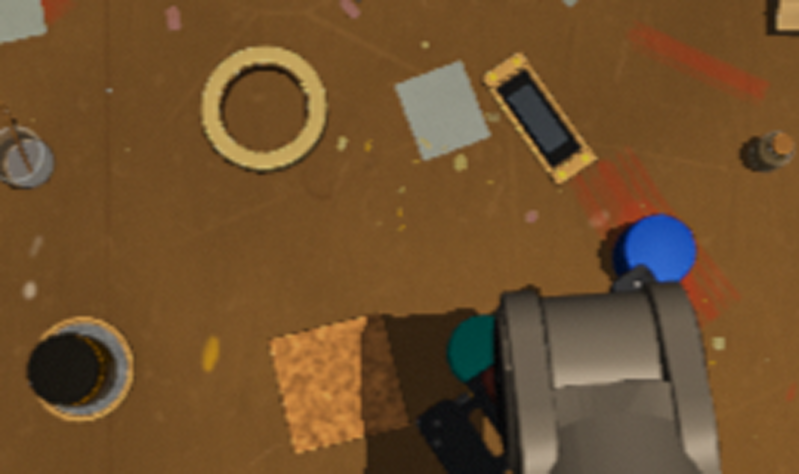

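The stone lies centred on the strip near (540,117), and the jar is in the coaster. The arm hides the tray, so I'll move it aside.

Call:
jog_arm(
  slide=[
    [0.028, -0.0415, 0],
    [0.028, -0.0415, 0],
    [0.028, -0.0415, 0],
    [0.028, -0.0415, 0],
    [0.028, -0.0415, 0],
    [0, 0, 0],
    [0, 0, 0],
  ],
  twist=[
    [0, 0, 0],
    [0, 0, 0],
    [0, 0, 0],
    [0, 0, 0],
    [0, 0, 0],
    [0, 0, 0],
    [0, 0, 0],
  ],
  jaw=[0, 0, 0, 0, 0, 0, 0],
)

```text
t: 29.82
tool_pos: [458.0, 150.5, 179.6]
eef_rot: [-3.141, -0.0, 0.59]
force: [0.0, -0.5, 0.0]
width: 0.5
finger_force: 0.0
```

```bash
python3 - <<'E'
from h import *
im=robot.camera("top")[:,:,::-1].copy()
cv2.imwrite("pics/t3.png",cv2.resize(im[150:310,155:425],None,fx=2.96,fy=2.96,interpolation=cv2.INTER_CUBIC))
C=lambda x0,y0,x1,y1:[int(155+x0/2.96),int(150+y0/2.96),int(155+x1/2.96),int(150+y1/2.96)]
print("block",rect("top",blob(im,C(550,325,705,450),lambda h,s,v:((h<11)|(h>170))&(s>150)&(v>30)&(v<115)),28))
print("stone",rect("top",blob(im,C(490,55,590,180),lambda h,s,v:(v>45)&(v<110)&(s<110)),19))
E
```

```text
block (array([ 454.7, -179.2]), array([43.4, 68.7]), 1.517)
stone (array([ 675.5, -113.9]), array([21.4, 56.9]), 0.605)
```

View pics/t3.png

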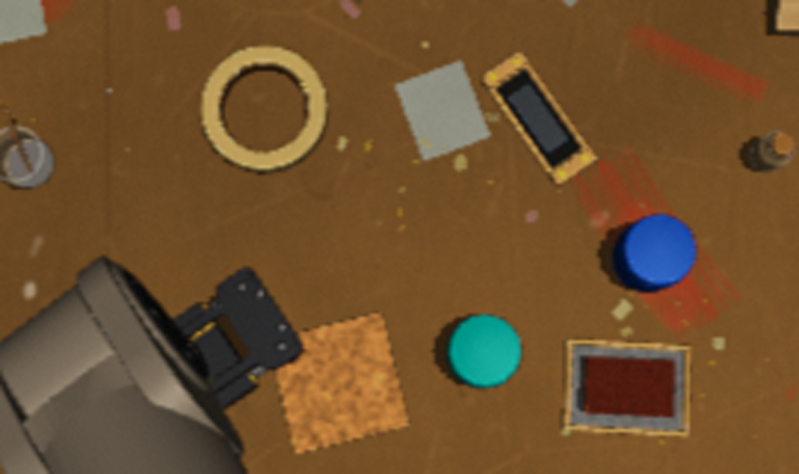

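The block lies flat inside the tray near (628,387), within about 3 mm of centre. The stone is within about 2.5 mm of the rest's centre, and nothing else has moved. I'll hand the job in.

```bash
python3 -c "
from cell import robot
print(robot.sign_off())"
```

```text
the job is handed in; nothing more can be done
None
```

The job is handed in: the jar stands upright in the coaster, the block lies flat in the tray and the stone is lengthwise on the rest, each measured within about 3 mm of centre; the tape, beaker and vial were left alone, and it took about 30 s of robot time.

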